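# Find the paint jar lid that rocks and press it home

## Robot

A 6-joint arm with a two-finger parallel gripper is mounted at the origin on the work surface. World frame = base frame: x ahead of the robot, y to its left, z up, the work surface at z = 0. Lengths are in m, angles in rad, forces in N, time in s.
With the tool pointing down it reaches from about 0.425 to 0.95 m from the base axis. Payload 3.5 kg.
Tool frame: the origin (TCP) lies on the centre line of the jaws, within the pads' length; the fingertips stand 11 mm ahead of it and the grasp point (between the pads) lies 8 mm behind it; y points along the fingers, x is the direction in which the jaws open and shut, and the axes are right-handed (so a half turn about y gives the same grasp; the last joint's range is limited). The gripper opens to 85 mm and grips with 20 to 120 N. Pads are 22 mm wide; open, the fingers measure 114 mm over their backs; the gripper's body (76 mm by 85 mm) begins 54 mm behind the grasp point. The pads swing forward as they close: fully open they stand 13 mm farther back than shut.
Start: joints at [1.19, 0.286, 1.577, -0, 1.279, -0.15], TCP at [0.154, 0.657, 0.242] pointing down, gripper open.
Joint ranges: [-2.77, 2.77], [-0.9, 2.22], [0.21, 2.48], [-1.53, 4.67], [0.24, 2.81], [-2.84, 2.84]. Speed limits (rad/s): [2.79, 2.79, 3.14, 3.14, 3.14, 3.14].

## Interface

Orientations are given as a unit quaternion [x, y, z, w].
In Python, from plant import get_state, read_camera, sign_off gives the robot as it stands.
- The arm moves only by the shell command python3 -m inch 'ROWS' [FORCE]. ROWS is JSON, a list of rows, each an object of numbers: "ax", "ay", "az": the turn, a rotation vector about the tool's x, y, z in rad; "x", "y", "z": the shift along the tool's x, y, z in mm; "hand": the closure, from -1 (fully open) to 1 (shut). In form: [{"ax": .., "ay": .., "az": .., "x": .., "y": .., "z": .., "hand": ..}, ...]. A call has 1 to 5 rows; each row shifts and turns the commanded pose from where the row before left it, along the tool's axes as they then stand; what a row does not reach is not made up. A row lasts 1/12 s, in which the tool goes at most 41.7 mm and 7.16 degrees, less where a joint would pass 70% of its speed; a pose out of reach is approached as far as the arm can. A call with a gripper value outside its range is refused whole. The fingers move at their own pace and stop on an object; FORCE is the grip in N (left out, the last holds). Time passes only in rows, so rows that do not move let the fingers close. It gives the time, the measured TCP pose, the force and the opening at its end, in the units of the state.
- get_state(): the state, without advancing time (a new reading comes with each control period).
- read_camera(name): name is "scene" or "top" or "wrist"; returns a dict with "img" (384x512x3 uint8, red, green, blue), "fov_y" (degrees; the focal length in pixels is half the picture's height over the tangent of half this angle, whatever the lens; pixels are square), "cx", "cy" (the principal point, pixels), "T" (4x4, takes a point from camera to world coordinates); the wrist camera has in their place "T_tool_cam" (4x4, takes a point from camera to tool coordinates, whose origin is the TCP and whose axes are the tool frame's). Camera axes: x right, y down, z forward; pixel columns grow to the right and rows downward; lengths in m; the calibration is good to about 2 mm. A picture is of the moment at which its call begins: read the wrist's pose just before it. There is no depth.
- sign_off(): hands the job in, once; it reports no verdict.
The state is a dict: "time": time; "qpos": joint angles; "dq": joint speeds; "joint_efforts": joint torques, N m; "eef_pos": TCP position; "tcp_rot": TCP orientation; "contact_force": force on the tool from outside, world axes, zero at the start; "wrist_torque": the same for the moment, N m; "opening": opening from 0.0 (shut) to 1.0 (fully open).
Only numpy, scipy, OpenCV 4.12 (cv2) and the standard library are available. Lean on these libraries where they do the work, as an engineer would, in place of code of your own. Each camera call takes 0.05 s, during which the arm holds its last target. There are 200 camera calls.

## Task

One of the four identical paint jars in the wooden caddy has a lid that was not pushed home. With the fingertips, press gently near the edge of one lid after another until you find the one that rocks, then press that lid down in its middle until it is fully home and sits level, and after that touch none of the other lids. Lift nothing, and leave everything else on the table where it is.

Things in the scene. Friction and masses are not known exactly. Their poses are not given: they have to be found in the camera images.
- caddy: Wooden tray fixed to the table, 250 mm (x) by 320 mm (y), walls 45 mm high, two dividers along x make three lanes. The four jars stand two in each outer lane, about +-60 mm in x and +-102 mm in y of the caddy (within 4 mm); the middle lane holds small loose things. Origin at the centre of its underside, on the table; z up.
- lid_a: White plastic push-on lid of one of four identical paint jars, round, 88 mm across, 18 mm deep, flat on top. Origin at the centre of its top face, 97 to 115 mm above the table; its z axis is the lid's axis, upright while level. The jars are fixed and stand at uneven heights, so a lid's height does not tell whether it is home; nor does its letter or place tell anything.
- lid_b: Lid of another of the jars, as lid_a; same origin and axes. Of all four lids: one that is home hardly tilts (under 0.03 rad) nor sinks (under 2 mm, springing back) however it is pressed, and is stiff: 10 N for 1 mm. The loose one stands level and looks like the others until it is touched.
- lid_c: Lid of another of the jars, as lid_a; same origin and axes. Of the loose one, whichever it is: pressed 25 to 35 mm from its centre, on any side, it tips that way by 0.1 to 0.2 rad under about 1 N until it meets the jar's rim (74 mm across) 4 to 6 mm lower, and springs back level when released.
- lid_d: Lid of another of the jars, as lid_a; same origin and axes. Of the loose one, whichever it is: pushed down within 10 mm of its centre it resists with up to about 9 N (12 N if 10 mm off), slides down to its stop 6 mm below its start, and stays where it is left.
- ink_bottle: Bystander, to be left alone: loose small bottle, 42 mm across, 85 mm high, standing in the caddy's middle lane. Origin at its underside's centre.
- wood_block: Bystander, to be left alone: loose sanding block 60 x 30 x 22 mm, lying in the caddy's middle lane. Origin at its underside's centre.
- paint_tube: Bystander, to be left alone: loose metal paint tube, 86 mm long, 28 mm wide, 16 mm thick, lying in the caddy's middle lane. Origin at its underside's centre.
- brush: Bystander, to be left alone: loose paint brush lying on the table to the left. Origin at its underside's centre.
- palette_knife: Bystander, to be left alone: loose palette knife lying on the table to the right. Origin at its underside's centre.
- bowl: Bystander, to be left alone: loose terracotta bowl, 150 mm across, 50 mm high, on the table to the left. Origin at its underside's centre.
- medium_bottle: Bystander, to be left alone: loose bottle, 64 mm across, 170 mm high, at the back left of the table. Origin at its underside's centre.
- small_jar: Bystander, to be left alone: loose amber jar, 72 mm across, 75 mm high, at the back right of the table. Origin at its underside's centre.
Things that resemble listed ones, but are neither listed nor needed, are in the scene too. Leave any yellow look-alike of the part that bears lid_c alone. Leave any yellow look-alike of the part that bears lid_b alone.

How it is judged:
On the way, in this order (a step that is already met when the one before it is completed fails the run):
1. the loose lid, still unseated, is tipped by a finger pressing near its edge (only the loose one can tip) (((angle between lid_a's own z axis and vertical above 0.06 rad and distance of lid_a from where it was at the start of the episode below 0.003 m and contact force between the fingers and lid_a above 0.2 N) or (angle between lid_b's own z axis and vertical above 0.06 rad and distance of lid_b from where it was at the start of the episode below 0.003 m and contact force between the fingers and lid_b above 0.2 N) or (angle between lid_c's own z axis and vertical above 0.06 rad and distance of lid_c from where it was at the start of the episode below 0.003 m and contact force between the fingers and lid_c above 0.2 N) or (angle between lid_d's own z axis and vertical above 0.06 rad and distance of lid_d from where it was at the start of the episode below 0.003 m and contact force between the fingers and lid_d above 0.2 N))), for 0.04 s.
2. the loose lid is pressed home and level (only the loose one can sink) (distance of any of lid_a, lid_b, lid_c, lid_d from where it was at the start of the episode above 0.0045 m and angle between each of lid_a, lid_b, lid_c, lid_d's own z axis and vertical below 0.03 rad), for 0.1 s.
At the end, for the whole second after the job is handed in: The loose lid is home: at least 4.5 mm lower than it began (6 mm is the stop); all four lids are level within 0.03 rad; every bystander is within 30 mm of where it began (all of step 2 and distance of each of ink_bottle, wood_block, paint_tube, brush, palette_knife, bowl, medium_bottle, small_jar from where it was at the start of the episode below 0.03 m); the robot touches nothing.
It fails at once if a lid is pressed with more than 60 N (contact force between the fingers and lid_a above 60 N or contact force between the fingers and lid_b above 60 N or contact force between the fingers and lid_c above 60 N or contact force between the fingers and lid_d above 60 N).
It fails at once if another lid is touched after the loose one has been pressed home ((distance of lid_a from where it was at the start of the episode above 0.0045 m and (contact force between the fingers and lid_b above 0.5 N or contact force between the fingers and lid_c above 0.5 N or contact force between the fingers and lid_d above 0.5 N)) or (distance of lid_b from where it was at the start of the episode above 0.0045 m and (contact force between the fingers and lid_a above 0.5 N or contact force between the fingers and lid_c above 0.5 N or contact force between the fingers and lid_d above 0.5 N)) or (distance of lid_c from where it was at the start of the episode above 0.0045 m and (contact force between the fingers and lid_a above 0.5 N or contact force between the fingers and lid_b above 0.5 N or contact force between the fingers and lid_d above 0.5 N)) or (distance of lid_d from where it was at the start of the episode above 0.0045 m and (contact force between the fingers and lid_a above 0.5 N or contact force between the fingers and lid_b above 0.5 N or contact force between the fingers and lid_c above 0.5 N))).
It fails at once if a bystander is lifted, carried or pushed more than 30 mm (distance of any of ink_bottle, wood_block, paint_tube, brush, palette_knife, bowl, medium_bottle, small_jar from where it was at the start of the episode above 0.03 m).
It also fails if it takes over 51 s, if anything falls off the work surface, if the arm or the gripper's body presses on something with over 40 N, if the wrist force passes 120 N, or if a joint passes its speed limit or range.

## Working session

There is one attempt and no reset: what is moved stays moved. The work goes in short steps, Python scripts to look and compute and a shell command to move; the robot and the scene stay as the last step left them, time stands still between calls to the robot, and variables do not carry over. Pictures are saved under pics/ and viewed, about 8 in all and at most 12, crops included, and the job is handed in when it is done.

```bash
mkdir -p pics
python3 - <<'E'
from plant import *
import cv2,numpy as np
s=get_state();print({k:np.round(v,3) for k,v in s.items()})
for n in ("top","scene"):
    c=read_camera(n);cv2.imwrite(f"pics/{n}1.png",cv2.resize(c["img"][:,:,::-1],(800,600)))
    print(n,c["fov_y"],c["cx"],c["cy"],np.round(c["T"],4).tolist())
E
```

```text
{'time': np.float64(0.0), 'qpos': array([ 1.19 ,  0.287,  1.578,  0.   ,  1.279, -0.15 ]), 'dq': array([-0.001,  0.001, -0.001,  0.   , -0.   ,  0.001]), 'joint_efforts': array([ 1.0000e-03, -4.0599e+01, -2.9263e+01, -0.0000e+00,  6.0000e-03,
       -0.0000e+00]), 'eef_pos': array([0.154, 0.657, 0.241]), 'tcp_rot': array([ 0.555,  0.438, -0.44 , -0.554]), 'contact_force': array([-0.008, -0.387, -0.34 ]), 'wrist_torque': array([-0.039,  0.051,  0.082]), 'opening': np.float64(0.997)}
top 51.02041206207798 253.52696491599187 195.22766514472542 [[0.0278, -0.9965, 0.0789, 0.4173], [-0.9995, -0.0289, -0.013, 0.0575], [0.0152, -0.0785, -0.9968, 1.2842], [0.0, 0.0, 0.0, 1.0]]
scene 56.734506123304406 252.1637046514212 197.36356276640475 [[0.7528, 0.5388, -0.3781, 0.89], [0.6582, -0.6106, 0.4404, -0.4238], [0.0064, -0.5804, -0.8143, 0.9443], [0.0, 0.0, 0.0, 1.0]]
```

View pics/top1.png

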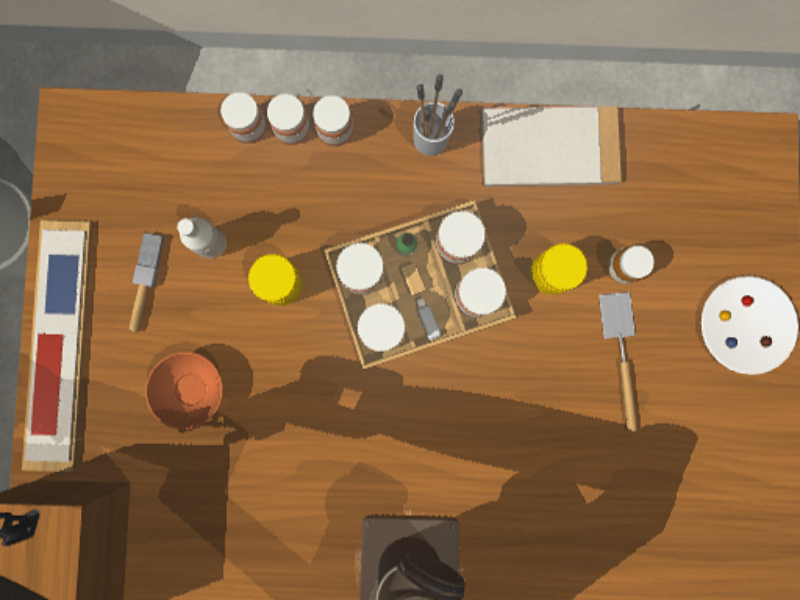

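View pics/scene1.png

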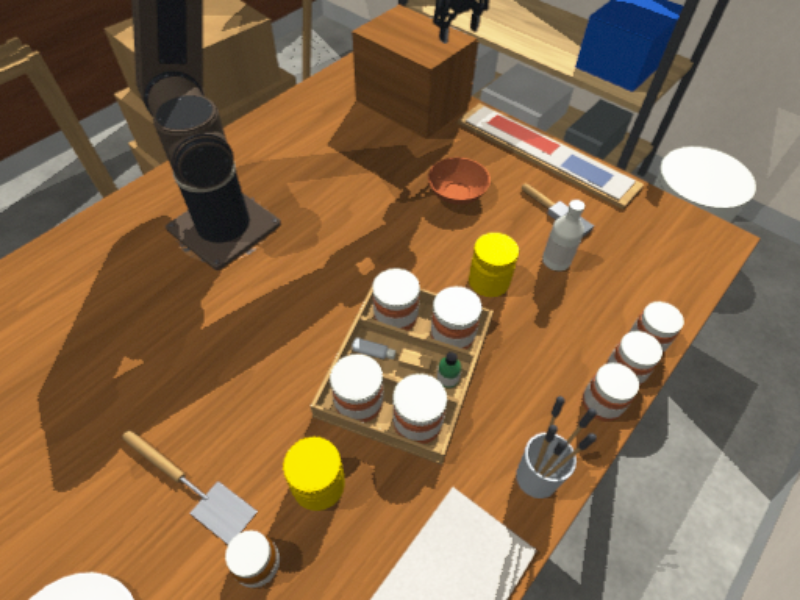

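```bash
cat > h.py <<'E'
from plant import *
import numpy as np
from scipy.spatial.transform import Rotation as R
def ray(c,u,v,z):  # u,v in 512x384 pixels
    f=c["img"].shape[0]/2/np.tan(np.radians(c["fov_y"]/2))
    d=c["T"][:3,:3]@np.array([(u-c["cx"])/f,(v-c["cy"])/f,1]);o=c["T"][:3,3]
    return o+d*(z-o[2])/d[2]
def proj(c,p):
    f=c["img"].shape[0]/2/np.tan(np.radians(c["fov_y"]/2))
    q=np.linalg.inv(c["T"])@np.append(p,1);return np.array([c["cx"]+f*q[0]/q[2],c["cy"]+f*q[1]/q[2]])
E
python3 -c "
from h import *
print(R.from_quat(get_state()['tcp_rot']).as_matrix().round(3))"
```

```text
[[ 0.229 -0.001 -0.973]
 [ 0.973 -0.002  0.229]
 [-0.002 -1.     0.   ]]
```

```bash
cat > m.py <<'E'
from h import *
import cv2
from scipy.optimize import least_squares
T,S=read_camera("top"),read_camera("scene")
def cents(c,seeds):
    hsv=cv2.cvtColor(c["img"],cv2.COLOR_RGB2HSV)
    m=((hsv[:,:,1]<45)&(hsv[:,:,2]>190)).astype(np.uint8)
    n,l,st,ce=cv2.connectedComponentsWithStats(m,connectivity=4);o=[]
    for u,v in seeds:
        k=l[int(v*.64),int(u*.64)];print(k,st[k]);o.append((c["img"],m,l==k,ce[k]))
    return [x[3] for x in o]
a=cents(T,[(360,267),(382,328),(461,236),(481,291)])
b=cents(S,[(457,312),(396,290),(420,400),(357,378)])
for p,q in zip(a,b):
    r=least_squares(lambda X:np.r_[proj(T,X)-p,proj(S,X)-q],ray(T,*p,.105))
    print(p.round(1),q.round(1),r.x.round(4),r.fun.round(2), ray(T,*p,.106).round(4))
E
python3 m.py
```

```text
31 [215 156  30  30 690]
42 [229 194  30  31 704]
28 [281 135  29  30 674]
33 [294 171  30  30 690]
20 [278 183  30  25 586]
19 [239 172  30  23 542]
26 [252 239  34  31 818]
24 [211 227  34  29 759]
[229.8 170.2] [292.5 195.2] [0.5829 0.1143 0.1038] [ 0.01  0.01  0.02 -0.  ] [0.5826 0.1143 0.106 ]
[243.5 209. ] [253.1 183.2] [0.469  0.0703 0.1065] [ 0.05  0.05  0.07 -0.  ] [0.4692 0.0705 0.106 ]
[295.1 149.6] [268.4 254.2] [ 0.6508 -0.0777  0.1027] [-0.02 -0.03 -0.03  0.  ] [ 0.6501 -0.0774  0.106 ]
[308.3 186. ] [227.5 240.8] [ 0.5431 -0.1191  0.1015] [-0. -0. -0.  0.] [ 0.5426 -0.1184  0.106 ]
```

```bash
cat > go.py <<'E'
import sys
from h import *
s=get_state();M=R.from_quat(s["tcp_rot"]).as_matrix()
p=np.array(s["eef_pos"]);print("t",s["time"].round(2),"p",p.round(4),"F",np.round(s["contact_force"],2),"op",s["opening"].round(3))
if len(sys.argv)>3: print("tool mm",(M.T@(np.array(sys.argv[1:4],float)-p)*1000).round(1))
print("down err",(M[:,1]+[0,0,1]).round(4),"q",np.round(s["qpos"],2))
E
python3 -m inch '[{"x":-22,"z":-30,"hand":1},{"x":-22,"z":-30,"hand":1},{"x":-22,"z":-30,"hand":1},{"x":-22,"z":-30,"hand":1},{"x":-22,"z":-30,"hand":1}]' 30
python3 -m inch '[{"x":-22,"z":-30,"hand":1},{"x":-22,"z":-30,"hand":1},{"x":-22,"z":-30,"hand":1},{"x":-22,"z":-30,"hand":1},{"x":-22,"z":-30,"hand":1}]'
python3 go.py .5896 .1425 .2
```

```text
validation failed for argument at $[0]...
validation failed for argument at $[0]...
Traceback (most recent call last):
  File "go.py", line 4, in <module>
    p=np.array(s["eef_pos"]);print("t",s["time"].round(2),"p",p.round(4),"F",np.round(s["contact_force"],2),"op",s["opening"].round(3))
                                       ^^^^^^^^^^^^^^^
AttributeError: 'float' object has no attribute 'round'
```

```bash
sed -i 's/s\["time"\].round(2)/round(float(s["time"]),2)/;s/s\["opening"\].round(3)/round(float(s["opening"]),3)/' go.py
python3 -m inch '[{"ax":0,"ay":0,"az":0,"x":-22,"y":0,"z":-30,"hand":1},{"ax":0,"ay":0,"az":0,"x":-22,"y":0,"z":-30,"hand":1},{"ax":0,"ay":0,"az":0,"x":-22,"y":0,"z":-30,"hand":1},{"ax":0,"ay":0,"az":0,"x":-22,"y":0,"z":-30,"hand":1},{"ax":0,"ay":0,"az":0,"x":-22,"y":0,"z":-30,"hand":1}]' 30
python3 go.py .5896 .1425 .2
```

```text
time: 0.62
eef_pos: [0.2758, 0.5142, 0.2421]
tcp_rot: [0.554, 0.439, -0.439, -0.554]
contact_force: [1.5, 0.1, 0.0]
opening: 0.303
t 0.62 p [0.2758 0.5142 0.2421] F [1.55 0.13 0.04] op 0.303
tool mm [-290.3   42.2 -390.3]
down err [-0.0001 -0.0003  0.    ] q [ 0.9   0.09  1.81 -0.    1.25 -0.44]
```

```bash
python3 -m inch '[{"ax":0,"ay":0,"az":0,"x":-24,"y":0,"z":-32,"hand":1},{"ax":0,"ay":0,"az":0,"x":-24,"y":0,"z":-32,"hand":1},{"ax":0,"ay":0,"az":0,"x":-24,"y":0,"z":-32,"hand":1},{"ax":0,"ay":0,"az":0,"x":-24,"y":0,"z":-32,"hand":1},{"ax":0,"ay":0,"az":0,"x":-24,"y":0,"z":-32,"hand":1}]'
python3 -m inch '[{"ax":0,"ay":0,"az":0,"x":-24,"y":0,"z":-32,"hand":1},{"ax":0,"ay":0,"az":0,"x":-24,"y":0,"z":-32,"hand":1},{"ax":0,"ay":0,"az":0,"x":-24,"y":0,"z":-32,"hand":1},{"ax":0,"ay":0,"az":0,"x":-24,"y":0,"z":-32,"hand":1},{"ax":0,"ay":0,"az":0,"x":-24,"y":0,"z":-32,"hand":1}]'
python3 go.py .5896 .1425 .15
```

```text
time: 1.03
eef_pos: [0.4043, 0.3606, 0.2423]
tcp_rot: [0.554, 0.439, -0.439, -0.554]
contact_force: [-0.1, 0.3, 0.4]
opening: 0.002
time: 1.45
eef_pos: [0.5327, 0.2071, 0.2423]
tcp_rot: [-0.554, -0.439, 0.439, 0.554]
contact_force: [0.9, 0.6, -0.3]
opening: -0.001
t 1.45 p [0.5327 0.2071 0.2423] F [ 0.93  0.58 -0.27] op -0.001
tool mm [-49.9  92.3 -70.2]
down err [0.0001 0.0001 0.    ] q [ 0.19  0.06  1.84  0.    1.25 -1.15]
```

```bash
python3 -m inch '[{"ax":0,"ay":0,"az":0,"x":-20,"y":10,"z":-28,"hand":1},{"ax":0,"ay":0,"az":0,"x":-20,"y":22,"z":-28,"hand":1},{"ax":0,"ay":0,"az":0,"x":-10,"y":30,"z":-14,"hand":1},{"ax":0,"ay":0,"az":0,"x":0,"y":22,"z":0,"hand":1},{"ax":0,"ay":0,"az":0,"x":0,"y":0,"z":0,"hand":1}]'
python3 go.py .5896 .1425 .115
python3 - <<'E'
from h import *
import cv2
w=read_camera("wrist")["img"]; t=read_camera("top")["img"][110:250,190:340]
o=np.zeros((400,800,3),np.uint8);o[:300,:400]=cv2.resize(w,(400,300));o[:373,400:]=cv2.resize(t,(400,373))
cv2.imwrite("pics/c1.png",o[:,:,::-1])
E
```

```text
time: 1.87
eef_pos: [0.5855, 0.1425, 0.1519]
tcp_rot: [-0.552, -0.435, 0.442, 0.557]
contact_force: [-1.1, 0.4, -0.3]
opening: 0.001
t 1.87 p [0.5855 0.1425 0.1519] F [-1.1   0.39 -0.34] op 0.001
tool mm [ 1.1 36.8 -4.4]
down err [-0.0115 -0.0008  0.0001] q [ 0.07  0.22  1.83  0.    1.1  -1.27]
```

View pics/c1.png

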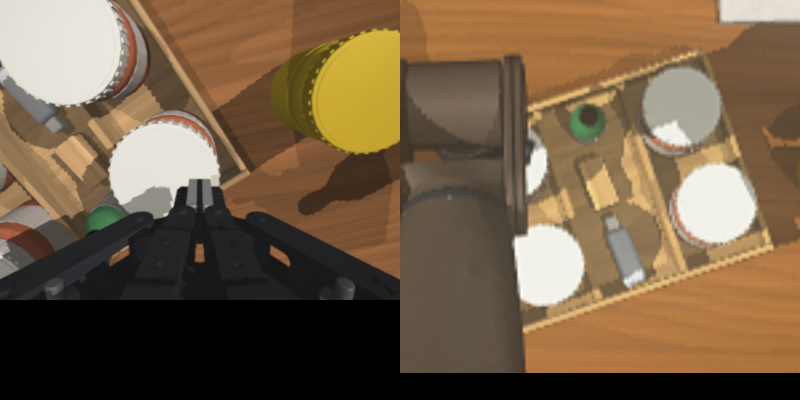

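The wrist view (left) shows the shut tips at (200,185), over the edge of the first caddy lid centred near (165,160). The yellow look-alike at (365,95) is well clear.

Top-view candidates:
- **Chosen:** the four white lids inside the caddy at (360,267), (382,328), (461,236) and (481,291).
- **Rejected:** yellow jars (274,279) and (559,268), the amber jar (635,262), and the back-row jars (240/288/332,117).

Next I probe the first lid.

```bash
python3 -m inch '[{"ax":0,"ay":0,"az":0,"x":0,"y":15,"z":-3,"hand":1},{"ax":0,"ay":0,"az":0,"x":0,"y":12,"z":0,"hand":1},{"ax":0,"ay":0,"az":0,"x":0,"y":5,"z":0,"hand":1},{"ax":0,"ay":0,"az":0,"x":0,"y":0,"z":0,"hand":1},{"ax":0,"ay":0,"az":0,"x":0,"y":0,"z":0,"hand":1}]'
python3 -m inch '[{"ax":0,"ay":0,"az":0,"x":0,"y":2,"z":0,"hand":1},{"ax":0,"ay":0,"az":0,"x":0,"y":0,"z":0,"hand":1},{"ax":0,"ay":0,"az":0,"x":0,"y":0,"z":0,"hand":1}]'
python3 go.py .5896 .1425 .115
```

```text
time: 2.38
eef_pos: [0.5914, 0.144, 0.1268]
tcp_rot: [0.554, 0.439, -0.439, -0.554]
contact_force: [-0.5, -0.5, -0.7]
opening: 0.003
time: 2.63
eef_pos: [0.5917, 0.1436, 0.1249]
tcp_rot: [0.554, 0.439, -0.439, -0.554]
contact_force: [0.5, 0.2, 0.5]
opening: -0.0
t 2.63 p [0.5917 0.1436 0.1249] F [0.46 0.16 0.49] op -0.0
tool mm [-1.6  9.9  1.8]
down err [0.0008 0.     0.    ] q [ 0.07  0.26  1.83 -0.    1.04 -1.27]
```

```bash
python3 -m inch '[{"ax":0,"ay":0,"az":0,"x":-1,"y":4,"z":2,"hand":1},{"ax":0,"ay":0,"az":0,"x":0,"y":2,"z":0,"hand":1},{"ax":0,"ay":0,"az":0,"x":0,"y":0,"z":0,"hand":1}]'
python3 -m inch '[{"ax":0,"ay":0,"az":0,"x":0,"y":2,"z":0,"hand":1},{"ax":0,"ay":0,"az":0,"x":0,"y":0,"z":0,"hand":1}]'
python3 -m inch '[{"ax":0,"ay":0,"az":0,"x":0,"y":1,"z":0,"hand":1},{"ax":0,"ay":0,"az":0,"x":0,"y":0,"z":0,"hand":1}]'
python3 -m inch '[{"ax":0,"ay":0,"az":0,"x":0,"y":1,"z":0,"hand":1},{"ax":0,"ay":0,"az":0,"x":0,"y":0,"z":0,"hand":1}]'
```

```text
time: 2.88
eef_pos: [0.5887, 0.1429, 0.1175]
tcp_rot: [-0.554, -0.439, 0.44, 0.555]
contact_force: [0.7, 0.4, 0.2]
opening: -0.001
time: 3.05
eef_pos: [0.5892, 0.1429, 0.116]
tcp_rot: [-0.554, -0.439, 0.439, 0.554]
contact_force: [0.9, -0.5, -0.1]
opening: -0.001
time: 3.22
eef_pos: [0.5894, 0.1429, 0.1153]
tcp_rot: [0.554, 0.439, -0.439, -0.554]
contact_force: [-0.5, -0.6, 1.3]
opening: 0.001
time: 3.38
eef_pos: [0.5894, 0.1429, 0.1143]
tcp_rot: [0.554, 0.439, -0.439, -0.554]
contact_force: [0.0, -0.7, 0.8]
opening: -0.004
```

```bash
python3 -m inch '[{"ax":0,"ay":0,"az":0,"x":0,"y":1,"z":0,"hand":1},{"ax":0,"ay":0,"az":0,"x":0,"y":0,"z":0,"hand":1}]'
python3 -m inch '[{"ax":0,"ay":0,"az":0,"x":0,"y":1,"z":0,"hand":1},{"ax":0,"ay":0,"az":0,"x":0,"y":0,"z":0,"hand":1}]'
```

```text
time: 3.55
eef_pos: [0.5894, 0.1429, 0.1134]
tcp_rot: [0.554, 0.439, -0.439, -0.554]
contact_force: [0.3, 0.8, 1.7]
opening: 0.0
time: 3.72
eef_pos: [0.5895, 0.1429, 0.1126]
tcp_rot: [0.554, 0.439, -0.439, -0.554]
contact_force: [-0.1, -0.7, 2.6]
opening: -0.004
```

```bash
python3 -m inch '[{"ax":0,"ay":0,"az":0,"x":0,"y":1,"z":0,"hand":1},{"ax":0,"ay":0,"az":0,"x":0,"y":0,"z":0,"hand":1}]'
python3 -m inch '[{"ax":0,"ay":0,"az":0,"x":0,"y":1,"z":0,"hand":1},{"ax":0,"ay":0,"az":0,"x":0,"y":0,"z":0,"hand":1},{"ax":0,"ay":0,"az":0,"x":0,"y":0,"z":0,"hand":1}]'
python3 - <<'E'
from h import *
import cv2
w=read_camera("wrist")["img"];cv2.imwrite("pics/w2.png",cv2.resize(w,(800,600))[:,:,::-1])
E
```

```text
time: 3.88
eef_pos: [0.5896, 0.1429, 0.1124]
tcp_rot: [0.554, 0.439, -0.439, -0.554]
contact_force: [-2.2, -2.3, 5.6]
opening: -0.001
time: 4.13
eef_pos: [0.5896, 0.1429, 0.1122]
tcp_rot: [0.554, 0.439, -0.439, -0.554]
contact_force: [-3.9, -0.2, 8.9]
opening: -0.0
```

View pics/w2.png

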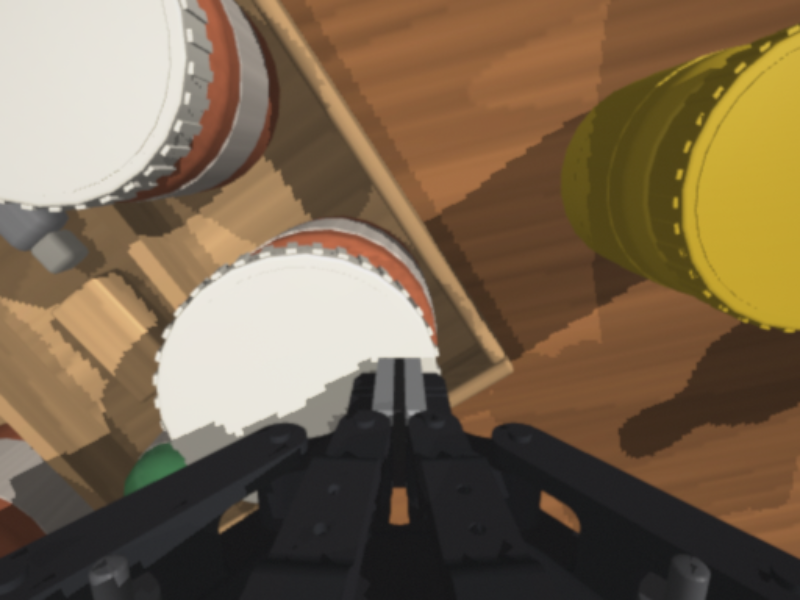

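Force stayed near 1 N from z = 0.1153 to 0.1126, then turned stiff. That could be a tip onto the rim or just noise before a stiff contact, so I back off 3 mm and average the force.

```bash
cat > avg.py <<'E'
from h import *
a=[]
for i in range(8):
    a.append(get_state()["contact_force"]);read_camera("top")
a=np.array(a);print("F",a.mean(0).round(2),"sem",(a.std(0)/8**.5).round(2),"p",np.round(get_state()["eef_pos"],4))
E
python3 avg.py
python3 -m inch '[{"ax":0,"ay":0,"az":0,"x":0,"y":-3,"z":0,"hand":1},{"ax":0,"ay":0,"az":0,"x":0,"y":0,"z":0,"hand":1}]'
python3 avg.py
python3 -m inch '[{"ax":0,"ay":0,"az":0,"x":0,"y":-1,"z":0,"hand":1},{"ax":0,"ay":0,"az":0,"x":0,"y":0,"z":0,"hand":1}]'
python3 avg.py
python3 -m inch '[{"ax":0,"ay":0,"az":0,"x":0,"y":-6,"z":0,"hand":1},{"ax":0,"ay":0,"az":0,"x":0,"y":0,"z":0,"hand":1}]'
python3 avg.py
```

```text
F [-3.7  -1.42  8.81] sem [0.13 0.18 0.14] p [0.5896 0.1429 0.1122]
time: 4.75
eef_pos: [0.5897, 0.1431, 0.114]
tcp_rot: [0.554, 0.44, -0.439, -0.554]
contact_force: [0.1, -1.4, 0.8]
opening: -0.0
F [ 0.71 -0.65  1.3 ] sem [0.15 0.26 0.27] p [0.5894 0.143  0.1132]
time: 5.32
eef_pos: [0.5892, 0.1431, 0.1143]
tcp_rot: [-0.554, -0.439, 0.439, 0.554]
contact_force: [-1.1, 0.3, 1.6]
opening: 0.003
F [0.39 0.33 1.15] sem [0.23 0.18 0.11] p [0.5892 0.1431 0.1142]
time: 5.88
eef_pos: [0.5896, 0.1429, 0.1212]
tcp_rot: [0.554, 0.439, -0.439, -0.554]
contact_force: [0.8, 0.2, 0.5]
opening: 0.001
F [ 0.2  -0.09  0.12] sem [0.17 0.13 0.19] p [0.5891 0.1429 0.1201]
```

Averaged force was about 1.2 N over at least 2 mm of travel. A seated lid would have given about 20 N, and the force falls to zero on release, so this lid tips and is the loose one. I'll now press it at its middle.

```bash
python3 -m inch '[{"ax":0,"ay":0,"az":0,"x":0,"y":-8,"z":0,"hand":1},{"ax":0,"ay":0,"az":0,"x":-15,"y":0,"z":0,"hand":1},{"ax":0,"ay":0,"az":0,"x":-14.5,"y":0,"z":0,"hand":1},{"ax":0,"ay":0,"az":0,"x":0,"y":0,"z":0,"hand":1},{"ax":0,"ay":0,"az":0,"x":0,"y":0,"z":0,"hand":1}]'
python3 go.py .583 .1141 .115
python3 - <<'E'
from h import *
import cv2
w=read_camera("wrist")["img"];cv2.imwrite("pics/w3.png",cv2.resize(w,(800,600))[:,:,::-1])
E
```

```text
time: 6.7
eef_pos: [0.5822, 0.1129, 0.1283]
tcp_rot: [-0.555, -0.438, 0.439, 0.555]
contact_force: [0.8, -0.2, 0.9]
opening: -0.004
t 6.7 p [0.5822 0.1129 0.1283] F [ 0.84 -0.18  0.91] op -0.004
tool mm [ 1.4 13.3 -0.5]
down err [-0.0002  0.0001  0.    ] q [ 0.02  0.23  1.87  0.    1.04 -1.32]
```

View pics/w3.png

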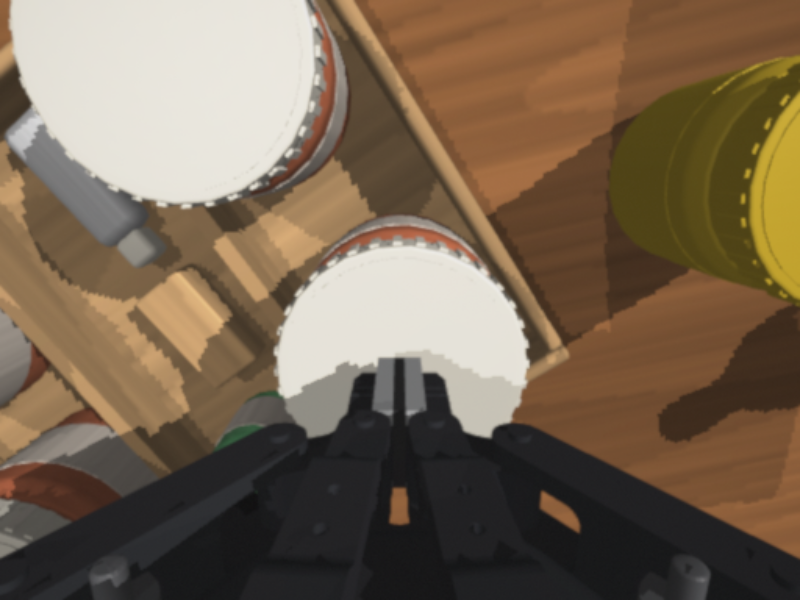

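The tips at (400,385) line up with the lid, whose edges are at columns 275 and 527 (middle about 401). Pressing now.

```bash
python3 -m inch '[{"ax":0,"ay":0,"az":0,"x":1,"y":6,"z":0,"hand":1},{"ax":0,"ay":0,"az":0,"x":0,"y":4,"z":0,"hand":1},{"ax":0,"ay":0,"az":0,"x":0,"y":2,"z":0,"hand":1},{"ax":0,"ay":0,"az":0,"x":0,"y":1,"z":0,"hand":1},{"ax":0,"ay":0,"az":0,"x":0,"y":0,"z":0,"hand":1}]'
python3 -m inch '[{"ax":0,"ay":0,"az":0,"x":0,"y":1,"z":0,"hand":1},{"ax":0,"ay":0,"az":0,"x":0,"y":1,"z":0,"hand":1},{"ax":0,"ay":0,"az":0,"x":0,"y":0,"z":0,"hand":1}]'
python3 -m inch '[{"ax":0,"ay":0,"az":0,"x":0,"y":1,"z":0,"hand":1},{"ax":0,"ay":0,"az":0,"x":0,"y":1,"z":0,"hand":1},{"ax":0,"ay":0,"az":0,"x":0,"y":0,"z":0,"hand":1}]'
python3 -m inch '[{"ax":0,"ay":0,"az":0,"x":0,"y":1,"z":0,"hand":1},{"ax":0,"ay":0,"az":0,"x":0,"y":1,"z":0,"hand":1},{"ax":0,"ay":0,"az":0,"x":0,"y":0,"z":0,"hand":1}]'
```

```text
time: 7.17
eef_pos: [0.5826, 0.1154, 0.1161]
tcp_rot: [-0.554, -0.439, 0.44, 0.554]
contact_force: [-4.1, -0.2, 5.9]
opening: -0.0
time: 7.42
eef_pos: [0.5826, 0.1154, 0.1146]
tcp_rot: [-0.554, -0.439, 0.44, 0.554]
contact_force: [-3.9, -1.6, 8.6]
opening: -0.0
time: 7.67
eef_pos: [0.5826, 0.1154, 0.1126]
tcp_rot: [-0.554, -0.439, 0.44, 0.554]
contact_force: [-4.4, -0.9, 9.0]
opening: -0.001
time: 7.92
eef_pos: [0.5826, 0.1155, 0.1108]
tcp_rot: [-0.554, -0.439, 0.44, 0.554]
contact_force: [-4.9, -1.8, 8.5]
opening: 0.001
```

```bash
python3 -m inch '[{"ax":0,"ay":0,"az":0,"x":0,"y":1,"z":0,"hand":1},{"ax":0,"ay":0,"az":0,"x":0,"y":1,"z":0,"hand":1},{"ax":0,"ay":0,"az":0,"x":0,"y":0,"z":0,"hand":1}]'
python3 -m inch '[{"ax":0,"ay":0,"az":0,"x":0,"y":1,"z":0,"hand":1},{"ax":0,"ay":0,"az":0,"x":0,"y":1,"z":0,"hand":1},{"ax":0,"ay":0,"az":0,"x":0,"y":0,"z":0,"hand":1}]'
python3 -m inch '[{"ax":0,"ay":0,"az":0,"x":0,"y":1,"z":0,"hand":1},{"ax":0,"ay":0,"az":0,"x":0,"y":0,"z":0,"hand":1},{"ax":0,"ay":0,"az":0,"x":0,"y":0,"z":0,"hand":1}]'
```

```text
time: 8.17
eef_pos: [0.5827, 0.1155, 0.1106]
tcp_rot: [-0.554, -0.439, 0.44, 0.554]
contact_force: [-8.7, -1.3, 16.5]
opening: -0.002
time: 8.42
eef_pos: [0.5828, 0.1155, 0.1104]
tcp_rot: [-0.554, -0.438, 0.441, 0.554]
contact_force: [-12.5, -2.4, 23.9]
opening: -0.001
time: 8.67
eef_pos: [0.5828, 0.1155, 0.1104]
tcp_rot: [-0.554, -0.438, 0.441, 0.554]
contact_force: [-14.3, -1.8, 27.6]
opening: -0.002
```

The force climbs stiffly with no further travel at z = 0.1104, about 6 mm below first contact, so the lid is at its stop. I retract straight up and check from there.

```bash
python3 -m inch '[{"ax":0,"ay":0,"az":0,"x":0,"y":-8,"z":0,"hand":1},{"ax":0,"ay":0,"az":0,"x":0,"y":-20,"z":0,"hand":1},{"ax":0,"ay":0,"az":0,"x":0,"y":-35,"z":0,"hand":1},{"ax":0,"ay":0,"az":0,"x":0,"y":-35,"z":0,"hand":1},{"ax":0,"ay":0,"az":0,"x":0,"y":-30,"z":0,"hand":1}]'
python3 -m inch '[{"ax":0,"ay":0,"az":0,"x":24,"y":0,"z":32,"hand":1},{"ax":0,"ay":0,"az":0,"x":24,"y":0,"z":32,"hand":1},{"ax":0,"ay":0,"az":0,"x":24,"y":0,"z":32,"hand":1},{"ax":0,"ay":0,"az":0,"x":24,"y":0,"z":32,"hand":1},{"ax":0,"ay":0,"az":0,"x":24,"y":0,"z":32,"hand":1}]'
python3 -m inch '[{"ax":0,"ay":0,"az":0,"x":24,"y":0,"z":32,"hand":1},{"ax":0,"ay":0,"az":0,"x":24,"y":0,"z":32,"hand":1},{"ax":0,"ay":0,"az":0,"x":24,"y":0,"z":32,"hand":1},{"ax":0,"ay":0,"az":0,"x":24,"y":0,"z":32,"hand":1},{"ax":0,"ay":0,"az":0,"x":24,"y":0,"z":32,"hand":1}]'
python3 -m inch '[{"ax":0,"ay":0,"az":0,"x":24,"y":0,"z":32,"hand":1},{"ax":0,"ay":0,"az":0,"x":24,"y":0,"z":32,"hand":1},{"ax":0,"ay":0,"az":0,"x":24,"y":0,"z":32,"hand":1},{"ax":0,"ay":0,"az":0,"x":0,"y":0,"z":0,"hand":1},{"ax":0,"ay":0,"az":0,"x":0,"y":0,"z":0,"hand":1}]'
python3 m.py
python3 - <<'E'
from h import *
import cv2
w=read_camera("scene")["img"];cv2.imwrite("pics/s4.png",cv2.resize(w,(800,600))[:,:,::-1])
E
```

```text
time: 9.08
eef_pos: [0.5827, 0.1156, 0.2338]
tcp_rot: [-0.554, -0.439, 0.439, 0.554]
contact_force: [1.7, 0.8, -0.3]
opening: 0.001
time: 9.5
eef_pos: [0.4529, 0.2699, 0.2318]
tcp_rot: [-0.554, -0.439, 0.439, 0.554]
contact_force: [-0.3, 0.4, 0.6]
opening: -0.002
time: 9.92
eef_pos: [0.3242, 0.4234, 0.2319]
tcp_rot: [-0.554, -0.439, 0.439, 0.554]
contact_force: [0.9, 0.9, -0.0]
opening: 0.004
time: 10.33
eef_pos: [0.2471, 0.5154, 0.2315]
tcp_rot: [0.553, 0.44, -0.441, -0.553]
contact_force: [0.3, -0.4, -0.1]
opening: 0.0
31 [216 156  29  30 680]
40 [229 194  30  29 625]
28 [281 135  29  30 673]
33 [294 171  30  30 688]
30 [277 185  31  24 577]
29 [239 173  30  22 493]
36 [252 239  34  31 819]
34 [211 227  34  29 759]
[229.9 170.5] [292.3 196.4] [0.5829 0.1143 0.0981] [-0.02 -0.03 -0.04  0.  ] [0.5817 0.1138 0.106 ]
[244.1 207.7] [253.6 184. ] [0.4729 0.0686 0.1073] [ 0.08  0.09  0.12 -0.01] [0.4732 0.0689 0.106 ]
[295.1 149.6] [268.4 254.2] [ 0.6508 -0.0778  0.1029] [-0.02 -0.02 -0.02  0.  ] [ 0.6502 -0.0775  0.106 ]
[308.3 186. ] [227.5 240.8] [ 0.5432 -0.1191  0.1017] [ 0.01  0.01  0.01 -0.  ] [ 0.5427 -0.1185  0.106 ]
```

View pics/s4.png

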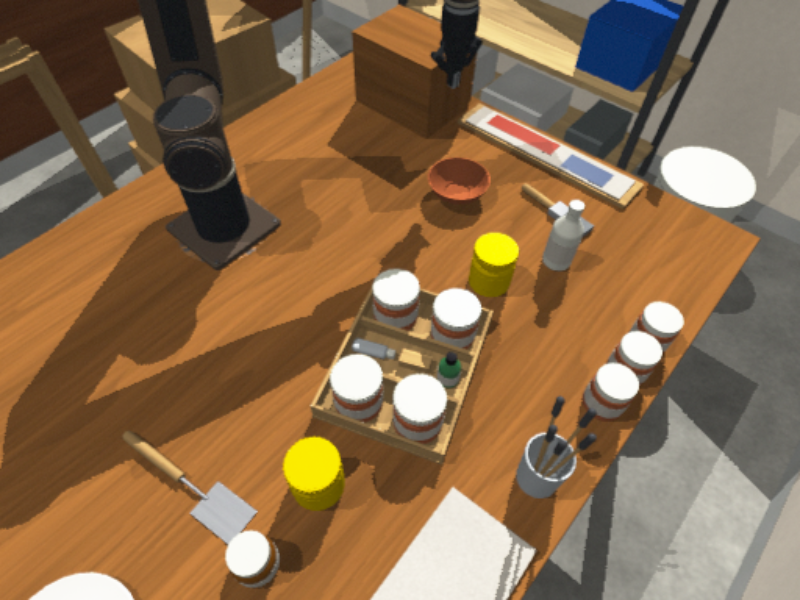

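The pressed lid, at (457,312), is 5.7 mm lower by triangulation (0.1038 to 0.0981). The bystanders stand where they were and the arm is clear. The second lid's small apparent shift comes from the arm's shadow cutting its mask (area 704 to 625 px).

```bash
python3 -c "
from plant import *
print(sign_off())"
```

```text
the job is handed in; nothing more can be done
None
```

The loose lid was the first one I probed, at about (0.583, 0.114). I pressed it home at its middle and handed the job in at about 10 s on the robot's clock, with the arm clear. No verdict was reported.

- **Finding it:** Pressed 29 mm from its centre, the lid gave way at about 1.2 N over at least 2 mm, which is 0.07 rad or more by geometry. It then met the rim at about 9 N and sprang back when released. I did not measure the tilt in an image.
- **Pressing it home:** It slid down under about 9 N to a firm stop about 6 mm lower. The highest reading was about 28 N upward, 31 N with the sideways part, and I touched no other lid at any time.
- **Final checks:** The cameras put the lid 5.7 mm lower than it started. It looked level in the scene picture, though I did not measure its tilt.
- **Bystanders:** Everything in the scene picture looked unmoved.
- **One disagreement:** The lid at (0.469, 0.070) appeared about 4 mm off in the last measurement. The arm's shadow cut into its outline in both views, and the arm never went near it. The other two lids agreed within 0.2 mm.

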